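# Set the odour absorber's vent dial to the green click

### The job

On the white under-sink tray stands a round odour absorber with a large knurled dial on top. With a fingertip pressed gently on the dial's flat top, turn it clockwise (seen from above) by friction until its red pointer clicks in at the green mark, without running past it, then take the finger away. Leave everything else on the tray where it is; nothing is to be picked up.

Things in the scene. Friction and masses are not known exactly. Their poses are not given: they have to be found in the camera images.
- vent_dial (a joint): dial angle, rad, growing clockwise seen from above, range -0.1 to 2.5. Four clicks: 0.0 = black mark, 0.8 = blue, 1.6 = green, 2.4 = orange; released between them it snaps to the nearer one (ridges at 0.4, 1.2, 2.0). Starts at the black or blue click or between them. Passing a ridge takes up to about 0.06 N m
- dial_top (a point): centre of the dial's flat top, on its upright axis, 113 mm above the table. The dial is a disc 100 mm wide (too wide to pinch), 22 mm high, with knurled grey rim, flush black rubber top and 28 mm aluminium centre. It sits on a spring: pressed anywhere, it goes straight down up to 6 mm (1 N to start, then 1.5 N per mm, then a hard stop) and still turns
- dial_pointer (a point): outer end of the red pointer bar painted on the dial's top, 46 mm from the dial's axis; turns with the dial
- absorber: fixed white can carrying the dial, 110 mm wide with black slots; origin under its centre, on the tray. Its 156 mm collar (top 70 mm above the origin) bears flat coloured marks around the dial: green towards the absorber's -x; clockwise from above, orange is 0.8 rad past green, blue 0.8 rad and black 1.6 rad before green
- bin_lower: lower of two identical stacked clear acrylic bins, 200 x 130 x 80 mm, origin under its centre; leave alone
- bin_upper: upper clear acrylic bin, same size, standing on the rim of the lower one (stack 160 mm high)
- dustpan: yellow plastic dustpan lying flat, pan 170 x 200 mm, 45 mm high, handle towards its -x (origin under the pan); leave alone
- funnel: small aluminium funnel standing mouth down, 72 mm across, 75 mm high, origin at the centre of its underside; leave alone
- stopper: black silicone bottle stopper, 34 mm across, 40 mm high, origin under its centre; leave alone
- tablet_jar: white jar with blue cap, 68 mm across, 85 mm high, origin under its centre; leave alone

How it is judged:
By the outcome, as a careful person would: the job done as asked, in the order asked, and still so for the second after the job is handed in, with the robot touching nothing.
It also fails if it takes over 48 s, if anything falls off the work surface, if the arm or the gripper's body presses on something with over 40 N, if the wrist force passes 120 N, or if a joint passes its speed limit or range.

### The arm

A 7-joint arm with a two-finger parallel gripper is mounted at the origin on the work surface. World frame = base frame: x ahead of the robot, y to its left, z up, the work surface at z = 0. Lengths are in m, angles in degrees, forces in N, time in s.
With the tool pointing down it reaches from about 0.425 to 0.95 m from the base axis. Payload 4.7 kg.
Tool frame: the origin (TCP) lies at the very end of the fingers, on their centre line; the grasp point (between the pads) lies 19 mm behind it (grasp_offset is the distance from the TCP to the grasp point, in m); y points along the fingers, x is the direction in which the jaws open and shut, and the axes are right-handed (so a half turn about y gives the same grasp; the last joint's range is limited). The gripper opens to 85 mm and grips with 20 to 120 N. Pads are 22 mm wide; open, the fingers measure 114 mm over their backs; the gripper's body (76 mm by 85 mm) begins 54 mm behind the grasp point. The pads swing forward as they close: fully open they stand 13 mm farther back than shut.
Start: joints at [69.907, 26.849, -2.785, 87.806, 1.381, 65.374, -4.715], TCP at [0.214, -0.64, 0.231] pointing down, gripper open.
Joint ranges: [-148.3, 148.3], [-19.14, 114.17], [-79.39, 73.82], [5.75, 140.21], [-59.74, 239.74], [12.07, 113.84], [-152.46, 152.46]. Speed limits (degrees/s): [147.25, 147.25, 180, 180, 180, 180, 180].

### API

Orientations are given as a 3x3 rotation matrix whose columns are the frame's x, y, z axes.
In Python, from bench import * gives the robot as it stands.
- The arm moves only by the tool send_rows, never from a script. Its argument "commands" is a list of rows, each a list of 7 numbers: the shift along the tool's x, y, z in m, then the turn, a rotation vector about the tool's x, y, z in rad, then the closure, from -1 (fully open) to 1 (shut), so that 0 is half open. In form: [[tx, ty, tz, rx, ry, rz, fingers], ...]. A call has exactly 10 rows; each row shifts and turns the commanded pose from where the row before left it, along the tool's axes as they then stand; what a row does not reach is not made up. A row lasts 1/8 s, in which the tool goes at most 62.5 mm and 10.7 degrees, less where a joint would pass 70% of its speed; a pose out of reach is approached as far as the arm can. A call is refused whole if a number of a shift passes 0.0625 or a number of a turn 0.188, either way. A call with a gripper value outside its range is refused whole. The fingers move at their own pace and stop on an object; "grip_force" is the grip in N (left out, the last holds). Time passes only in rows, so rows that do not move let the fingers close, or fill a call up. It gives the time, the measured TCP pose, the force and the opening at its end, in the units of the state.
- get_obs(): the state, without advancing time (a new reading comes with each control period).
- grab_frame(name): name is "scene" or "top"; returns the picture (384x512x3 uint8, red, green, blue); there is no depth.
- camera_params(name): a dict with "fx", "fy", "cx", "cy" (pixels), "dist_coeffs" ([k1, k2, p1, p2, k3] as OpenCV has them; the pictures are not rectified), "T" (4x4, takes a point from camera to world coordinates). Camera axes: x right, y up, looking along -z (the intrinsics and any distortion apply to the point x, -y, -z); pixel columns grow to the right and rows downward; lengths in m; the calibration is good to about 2 mm. A picture is of the moment at which its call begins. camera_params takes no time and is no camera call.
- hand_in(): hands the job in, once; it reports no verdict.
Trained networks look in the newest picture that a camera, given by its name, has taken for a name from the list of things; names that differ only in an ending like _2 or _b are one class to them, and where a whole thing is asked for, a point or a joint stands for the part that bears it (a point fixed in the world has none). Each returns a list of dicts, best first, with "score" (0 to 1); they miss things now and then, are a little off and sometimes report something else, mostly with a low value. They report only what shows in the picture. A call takes as long as a camera call.
- boxes_of(target, camera): "bbox" ([centre column, centre row, width, height] in pixels, round what is visible of it).
The state is a dict: "t": time; "joints": joint angles; "dq": joint speeds; "effort": joint torques, N m; "tool_pos": TCP position; "tcp_rot": TCP orientation; "wrist_force": force on the tool from outside, world axes, zero at the start; "torque": the same for the moment, N m; "opening": opening from 0.0 (shut) to 1.0 (fully open).
Only numpy, scipy, OpenCV 4.12 (cv2) and the standard library are available. Lean on these libraries where they do the work, as an engineer would, in place of code of your own. Each camera call takes 0.05 s, during which the arm holds its last target.

## Working session

There is one attempt and no reset: what is moved stays moved. The work goes in short steps, Python scripts to look and compute and a tool call to move; the robot and the scene stay as the last step left them, time stands still between calls to the robot, and variables do not carry over. Pictures are saved under pics/ and viewed, and the job is handed in when it is done.

Besides the shell and the picture viewer there is one more tool, called after "Call:" as name([rows], argument=value, ...), one row to a line, values as JSON. send_rows: Moves the arm, as the interface text tells. Its arguments: {"type":"object","properties":{"commands":{"type":"array","items":{"type":"array","items":{"type":"number"}}},"grip_force":{"type":"number"}},"required":["commands"]}

```bash
mkdir -p pics; ls; python3 - <<'E'
from bench import *
import cv2, numpy as np
o=get_obs()
for k in('t','tool_pos','tcp_rot','wrist_force','opening'):print(k,np.round(o[k],3))
for c in('scene','top'):
    im=grab_frame(c); cv2.imwrite(f'pics/{c}0.png',im[:,:,::-1])
    p=camera_params(c); print(c,{k:np.round(v,4).tolist() for k,v in p.items()})
    for n in('dial_pointer','dial_top','absorber','vent_dial','tablet_jar','funnel'): print(n,[(np.round(d['bbox'],1).tolist(),round(d['score'],2)) for d in boxes_of(n,c)[:2]])
E
```

```text
pics
t 0.0
tool_pos [ 0.213 -0.64   0.23 ]
tcp_rot [[ 0.316 -0.001  0.949]
 [-0.949  0.002  0.316]
 [-0.002 -1.    -0.   ]]
wrist_force [ 0.569 -0.796 -0.422]
opening 1.0
scene {'fx': 436.7885, 'fy': 436.7885, 'cx': 255.6406, 'cy': 193.258, 'dist_coeffs': [-0.1559, 0.0, 0.0, 0.0, 0.0], 'T': [[-0.8262, -0.4241, 0.3708, 1.0925], [0.5633, -0.6298, 0.5348, 0.6878], [0.0067, 0.6508, 0.7593, 1.0914], [0.0, 0.0, 0.0, 1.0]]}
dial_pointer [([253.4, 194.8, 35.9, 32.2], 0.76)]
dial_top [([253.9, 195.8, 38.9, 33.2], 0.69)]
absorber [([253.8, 203.1, 53.1, 47.5], 0.56)]
vent_dial [([252.9, 195.1, 33.2, 31.0], 0.69)]
tablet_jar [([240.6, 172.0, 17.1, 32.4], 0.97)]
funnel []
top {'fx': 479.5742, 'fy': 479.5742, 'cx': 252.8697, 'cy': 186.7805, 'dist_coeffs': [0.0437, 0.0, 0.0, 0.0, 0.0], 'T': [[0.0324, 0.9792, -0.2005, 0.3616], [-0.9995, 0.0324, -0.0032, 0.0075], [0.0034, 0.2005, 0.9797, 1.2705], [0.0, 0.0, 0.0, 1.0]]}
dial_pointer [([265.8, 182.1, 45.5, 45.1], 0.97)]
dial_top [([265.9, 183.9, 42.9, 45.8], 0.57)]
absorber [([262.2, 184.4, 64.5, 60.4], 0.57)]
vent_dial [([262.8, 181.4, 43.1, 40.7], 0.72), ([317.4, 201.7, 29.7, 28.4], 0.41)]
tablet_jar [([317.0, 202.3, 28.3, 34.2], 0.66)]
funnel [([178.3, 228.4, 28.0, 27.3], 0.94), ([279.9, 143.6, 14.5, 12.0], 0.22)]
```

```bash
python3 - <<'E'
import cv2
a=cv2.imread('pics/top0.png'); cv2.imwrite('pics/top0c.png',cv2.resize(a[145:225,210:320],None,fx=7,fy=7,interpolation=cv2.INTER_CUBIC))
E
```

```text
(no output)
```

View pics/top0.png

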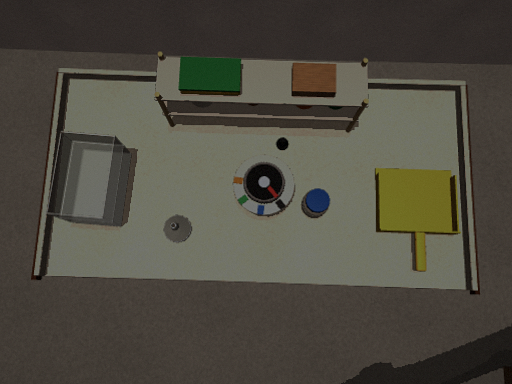

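View pics/scene0.png

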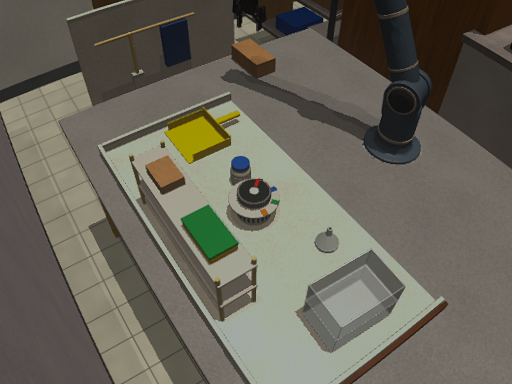

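```bash
sleep 1
```

```text
(no output)
```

View pics/top0c.png

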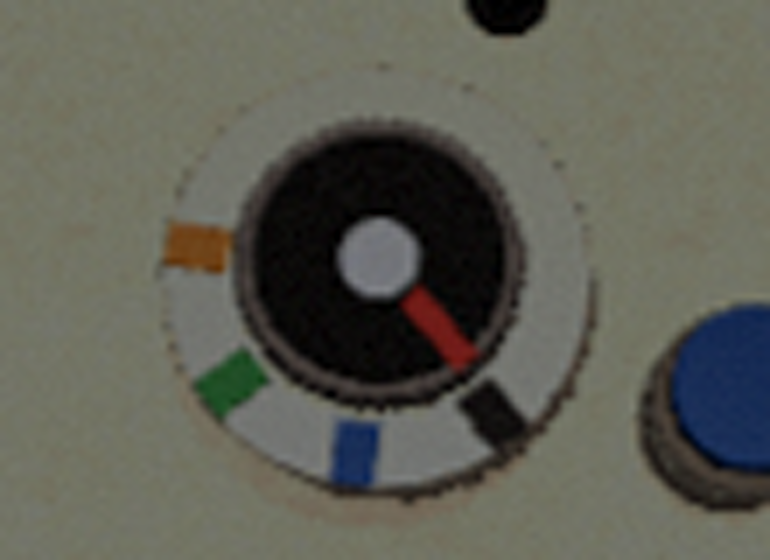

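Top view: dial centre is at about (264, 182). The red pointer is on the black mark, lower right, with blue and green clockwise from it and green at (243, 200). Jar (317, 202), stopper (282, 144) and the shelf (rows 60-130) are nearby, so I'll work on the robot's side of the dial.

```bash
cat > h.py <<'E'
from bench import *
import cv2, numpy as np
def ray(c,uv):
    p=camera_params(c);K=np.array([[p['fx'],0,p['cx']],[0,p['fy'],p['cy']],[0,0,1]])
    n=cv2.undistortPoints(np.array([[uv]],float),K,np.array(p['dist_coeffs']))[0,0]
    T=np.array(p['T']);d=T[:3,:3]@np.array([n[0],-n[1],-1]);return T[:3,3],d
def at(c,uv,z):
    o,d=ray(c,uv);return o+d*(z-o[2])/d[2]
def tri(a,b):
    o1,d1=ray('top',a);o2,d2=ray('scene',b)
    s=np.linalg.lstsq(np.stack([d1,-d2],1),o2-o1,rcond=None)[0]
    return (o1+d1*s[0]+o2+d2*s[1])/2,np.linalg.norm(o1+d1*s[0]-o2-d2*s[1])
E
python3 - <<'E'
from h import *
im=cv2.imread('pics/top0.png'); b,g,r=[im[...,i].astype(int) for i in range(3)]
H=np.zeros(r.shape,bool);H[155:215,230:298]=1
def cen(m):
    ys,xs=np.nonzero(m&H);return [xs.mean(),ys.mean()],len(xs)
red=cen((r>90)&(g<60)&(b<70)); grn=cen((g>70)&(r<60)&(b<70)); blu=cen((b>90)&(r<70)&(H)); org=cen((r>120)&(b<70)&(g>60))
ctr=at('top',[379/7+210-.43,257/7+145-.43],.113)
print('ctr',ctr)
for n,v,z in(('red',red,.113),('green',grn,.082),('blue',blu,.082),('orange',org,.082)):
    P=at('top',v[0],z);print(n,np.round(v[0],1),v[1],P.round(3),np.linalg.norm((P-ctr)[:2]).round(4),np.degrees(np.arctan2(*(P-ctr)[1::-1])).round(1))
bs=boxes_of
print('scene dial ctr guess',at('scene',[253.5,191],.113))
# shelf: front-left corner post top, front-right post top
print('shelf tri', tri([165,104],[222,287]), tri([365,103],[163,145]))
for uv in([172,126],[350,131]): print('post foot',at('top',uv,.01))
E
python3 - <<'E'
import cv2
a=cv2.imread('pics/scene0.png'); cv2.imwrite('pics/scene0c.png',cv2.resize(a[120:320,120:300],None,fx=3,fy=3,interpolation=cv2.INTER_CUBIC))
E
```

```text
ctr [ 0.61324133 -0.01502822  0.113     ]
red [267.9 190.4] 47 [ 0.591 -0.026  0.113] 0.0252 -154.3
green [242.6 199.2] 50 [0.572 0.036 0.082] 0.0656 128.8
blue [259.7 208.8] 12 [ 0.549 -0.007  0.082] 0.0646 173.3
orange [nan nan] 0 [nan nan nan] nan nan
scene dial ctr guess [ 0.61507683 -0.01217276  0.113     ]
shelf tri (array([0.83484527, 0.22453888, 0.10182095]), np.float64(0.06183976253911797)) (array([ 0.78489018, -0.24257736,  0.21089543]), np.float64(0.0037386512050370676))
post foot [0.78258317 0.23920196 0.01      ]
post foot [ 0.78454756 -0.24966149  0.01      ]<stdin>:5: RuntimeWarning: Mean of empty slice.
  ret = ret.dtype.type(ret / rcount)
```

```bash
sleep 0
```

Call:
send_rows([
  [-0.036,0,0.044,0,0,0,1],
  [-0.036,0,0.044,0,0,0,1],
  [-0.036,0,0.044,0,0,0,1],
  [-0.036,0,0.044,0,0,0,1],
  [-0.036,0,0.044,0,0,0,1],
  [-0.036,0,0.044,0,0,0,1],
  [-0.036,0,0.044,0,0,0,1],
  [-0.036,0,0.044,0,0,0,1],
  [-0.036,0,0.044,0,0,0,1],
  [-0.036,0,0.044,0,0,0,1],
], grip_force=20)

```text
t: 1.95
tool_pos: [0.518, -0.1582, 0.2317]
tcp_rot: [[0.316, 0.001, 0.949], [-0.949, -0.001, 0.316], [0.001, -1.0, 0.001]]
wrist_force: [0.0, -0.8, -0.8]
opening: -0.003
```

Call:
send_rows([
  [-0.02,0,0.02,0,0,0,1],
  [0,0,0,0,-0.18,0,1],
  [0,0,0,0,-0.18,0,1],
  [0,0,0,0,-0.18,0,1],
  [0,0,0,0,-0.18,0,1],
  [0,0,0,0,-0.18,0,1],
  [0,0,0,0,-0.18,0,1],
  [0,0,0,0,-0.18,0,1],
  [0,0,0,0,-0.18,0,1],
  [0,0,0,0,-0.18,0,1],
])

```text
t: 3.2
tool_pos: [0.5297, -0.1345, 0.2315]
tcp_rot: [[0.93, 0.0, -0.368], [0.368, -0.0, 0.93], [0.0, -1.0, -0.0]]
wrist_force: [0.3, -0.1, -0.4]
opening: 0.004
```

```bash
cat >> h.py <<'E'
def st(ctr=(0.613,-0.0145)):
    o=get_obs();R=np.array(o['tcp_rot']);P=np.array(o['tool_pos'])
    print('t',o['t'],'P',P.round(4),'F',np.round(o['wrist_force'],2),'M',np.round(o['torque'],2),'op',o['opening'])
    print('R',R.round(3).tolist(),'joints',np.round(o['joints'],1))
    print('tool-frame offset of TCP from axis',(R.T@(P-np.array([*ctr,P[2]]))).round(4),'psi',np.degrees(np.arctan2(R[1,2],R[0,2])).round(1))
    return o,R,P
E
python3 -c "
from h import *
st()"
```

```text
t 3.2 P [ 0.5297 -0.1345  0.2315] F [ 0.31 -0.1  -0.37] M [ 0.04 -0.03  0.02] op 0.003762602253673483
R [[0.93, 0.0, -0.368], [0.368, -0.0, 0.93], [0.0, -1.0, -0.0]] joints [ 38.3  18.4 -35.3 103.9  12.   61.4  20.2]
tool-frame offset of TCP from axis [-0.1215  0.     -0.0809] psi 111.6
```

Call:
send_rows([
  [0.03,0,0.023,0,0,0,1],
  [0.03,0,0.023,0,0,0,1],
  [0.03,0,0.023,0,0,0,1],
  [0,0,0,0,-0.18,0,1],
  [0,0,0,0,-0.18,0,1],
  [0,0.03,0,0,0,0,1],
  [0,0.03,0,0,0,0,1],
  [0,0.03,0,0,0,0,1],
  [0,0,0,0,0,0,1],
  [0,0,0,0,0,0,1],
])

```text
t: 4.45
tool_pos: [0.5895, -0.0373, 0.1425]
tcp_rot: [[0.745, 0.002, -0.668], [0.668, 0.0, 0.745], [0.001, -1.0, -0.001]]
wrist_force: [0.6, -0.4, 0.3]
opening: -0.002
```

```bash
python3 - <<'E'
from h import *
st()
a=[]
for c,(x,y) in(('top',(210,135)),('scene',(200,140))):
    im=grab_frame(c)[y:y+90,x:x+110,::-1]; a.append(cv2.resize(im,None,fx=3.6,fy=3.6,interpolation=cv2.INTER_CUBIC))
cv2.imwrite('pics/a1.png',np.hstack(a))
E
```

```text
t 4.45 P [ 0.5895 -0.0373  0.1425] F [ 0.61 -0.42  0.31] M [-0.04  0.02  0.  ] op -0.0023284986856956743
R [[0.745, 0.002, -0.668], [0.668, 0.0, 0.745], [0.001, -1.0, -0.001]] joints [ 27.8  29.2 -38.2 103.3  21.7  54.8  22.4]
tool-frame offset of TCP from axis [-0.0327 -0.     -0.0013] psi 131.9
```

View pics/a1.png

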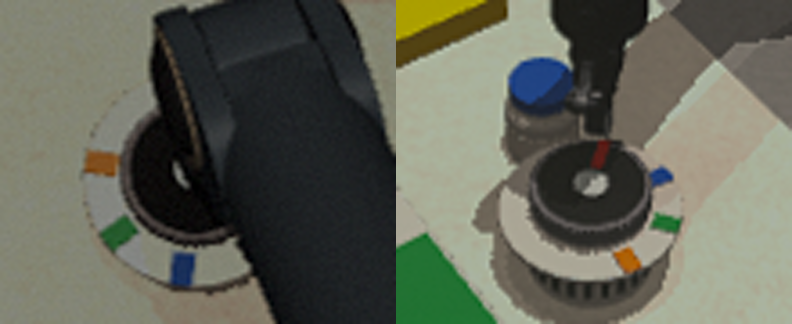

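The scene view shows the shut fingertips above the dial near the pointer at about (600, 130), with nothing else touched. Descending.

Call:
send_rows([
  [0,0.01,0,0,0,0,1],
  [0,0.01,0,0,0,0,1],
  [0,0.006,0,0,0,0,1],
  [0,0.002,0,0,0,0,1],
  [0,0.001,0,0,0,0,1],
  [0,0.001,0,0,0,0,1],
  [0,0.001,0,0,0,0,1],
  [0,0.001,0,0,0,0,1],
  [0,0,0,0,0,0,1],
  [0,0,0,0,0,0,1],
])

```text
t: 5.8
tool_pos: [0.5885, -0.0379, 0.1099]
tcp_rot: [[0.745, -0.0, -0.667], [0.667, -0.001, 0.745], [-0.001, -1.0, -0.001]]
wrist_force: [-3.3, -1.8, 7.3]
opening: 0.001
```

```bash
python3 - <<'E'
from h import *
st()
import math
for d in(.16,.1):
  p=np.array([-.033,0,0]);R=cv2.Rodrigues(np.array([0,d,0.]))[0];print(d,R@p-p)
E
```

```text
t 5.8 P [ 0.5885 -0.0379  0.1099] F [-3.32 -1.76  7.28] M [-0.38  0.73  0.04] op 0.001161132029310533
R [[0.745, -0.0, -0.667], [0.667, -0.001, 0.745], [-0.001, -1.0, -0.001]] joints [ 26.8  31.4 -36.9 104.9  23.6  51.6  20.8]
tool-frame offset of TCP from axis [-0.0338  0.     -0.0011] psi 131.9
0.16 [0.0004215 0.        0.0052575]
0.1 [0.00016486 0.         0.0032945 ]
```

Call:
send_rows([
  [0.0002,0,0.0033,0,0.1,0,1],
  [0.0002,0,0.0033,0,0.1,0,1],
  [0.0002,0,0.0033,0,0.1,0,1],
  [0.0002,0,0.0033,0,0.1,0,1],
  [0.0002,0,0.0033,0,0.1,0,1],
  [0.0002,0,0.0033,0,0.1,0,1],
  [0.0002,0,0.0033,0,0.1,0,1],
  [0.0002,0,0.0033,0,0.1,0,1],
  [0,0,0,0,0,0,1],
  [0,0,0,0,0,0,1],
])

```text
t: 7.05
tool_pos: [0.5805, -0.0121, 0.11]
tcp_rot: [[0.998, 0.0, 0.068], [-0.068, 0.0, 0.998], [0.0, -1.0, 0.0]]
wrist_force: [-4.0, -0.2, 7.3]
opening: -0.0
```

```bash
cat > look.py <<'E'
from h import *
import sys
st()
a=[]
for c,(x,y) in(('top',(210,135)),('scene',(200,140))):
    im=grab_frame(c)[y:y+90,x:x+110,::-1]; a.append(cv2.resize(im,None,fx=3.6,fy=3.6,interpolation=cv2.INTER_CUBIC))
cv2.imwrite(sys.argv[1],np.hstack(a))
E
python3 look.py pics/a2.png
```

```text
t 7.05 P [ 0.5805 -0.0121  0.11  ] F [-3.99 -0.24  7.29] M [0.1  0.69 0.02] op -0.00032962431254611316
R [[0.998, 0.0, 0.068], [-0.068, 0.0, 0.998], [0.0, -1.0, 0.0]] joints [ 16.9  28.2 -26.3 106.6  16.1  48.9 -21.2]
tool-frame offset of TCP from axis [-0.0326 -0.      0.0002] psi 86.1
```

View pics/a2.png

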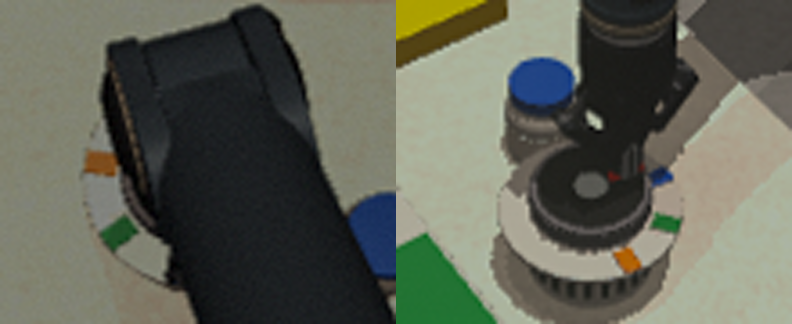

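The pointer, under the fingertip at about (615-640, 172), now points to blue, so the dial followed without slip. Second 0.8 rad.

Call:
send_rows([
  [0.0002,0,0.0033,0,0.1,0,1],
  [0.0002,0,0.0033,0,0.1,0,1],
  [0.0002,0,0.0033,0,0.1,0,1],
  [0.0002,0,0.0033,0,0.1,0,1],
  [0.0002,0,0.0033,0,0.1,0,1],
  [0.0002,0,0.0033,0,0.1,0,1],
  [0.0002,0,0.0033,0,0.1,0,1],
  [0.0002,0,0.0033,0,0.1,0,1],
  [0,0,0,0,0,0,1],
  [0,0,0,0,0,0,1],
])

```text
t: 8.4
tool_pos: [0.5934, 0.0111, 0.1103]
tcp_rot: [[0.646, 0.003, 0.763], [-0.763, 0.001, 0.646], [0.001, -1.0, 0.003]]
wrist_force: [-1.8, 0.5, 5.9]
opening: 0.001
```

```bash
python3 look.py pics/a3.png
```

```text
t 8.4 P [0.5934 0.0111 0.1103] F [-1.81  0.46  5.88] M [ 0.11  0.26 -0.02] op 0.0013047634639630806
R [[0.646, 0.003, 0.763], [-0.763, 0.001, 0.646], [0.001, -1.0, 0.003]] joints [  6.4  27.6 -15.2 105.4   9.3  48.1 -63.2]
tool-frame offset of TCP from axis [-0.0322 -0.      0.0016] psi 40.3
```

View pics/a3.png

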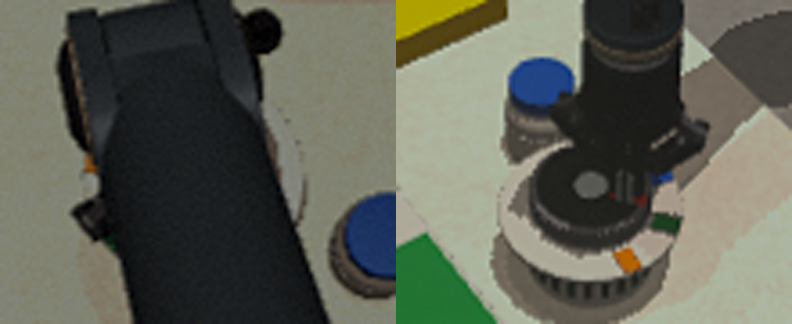

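Pointer red shows at (615,193)-(641,201), facing roughly to green. I'll lift straight up and check the click.

Call:
send_rows([
  [0,-0.002,0,0,0,0,1],
  [0,-0.002,0,0,0,0,1],
  [0,-0.004,0,0,0,0,1],
  [0,-0.02,0,0,0,0,1],
  [0,-0.04,0,0,0,0,1],
  [0,-0.04,0,0,0,0,1],
  [0,-0.02,-0.05,0,0,0,1],
  [0,0,-0.06,0,0,0,1],
  [0,0,-0.05,0,0,0,1],
  [0,0,0,0,0,0,1],
])

```text
t: 9.75
tool_pos: [0.4673, -0.0966, 0.2372]
tcp_rot: [[0.641, -0.001, 0.768], [-0.768, -0.002, 0.641], [0.0, -1.0, -0.002]]
wrist_force: [0.7, -0.4, -0.9]
opening: -0.001
```

```bash
python3 look.py pics/a4.png
```

```text
t 9.75 P [ 0.4673 -0.0966  0.2372] F [ 0.69 -0.35 -0.87] M [ 0.03 -0.02 -0.03] op -0.0007524406214098011
R [[0.641, -0.001, 0.768], [-0.768, -0.002, 0.641], [0.0, -1.0, -0.002]] joints [ 19.4   8.7 -14.3 112.7   2.6  58.9 -46.3]
tool-frame offset of TCP from axis [-0.0303  0.0003 -0.1644] psi 39.8
```

View pics/a4.png

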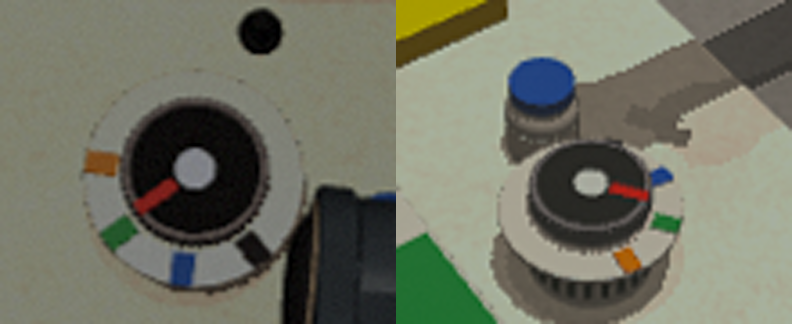

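```bash
python3 - <<'E'
from h import *
o=get_obs();f=grab_frame('top').astype(int)
r,g,b=f[...,0],f[...,1],f[...,2]
H=np.zeros(r.shape,bool);H[165:205,235:290]=1
m=(r>1.8*g)&(r>1.8*b)&(r>60)&H
w=(r-g)*m;ys,xs=np.nonzero(m);ww=w[m]
pc=[(xs*ww).sum()/ww.sum(),(ys*ww).sum()/ww.sum()]
a=(np.minimum(np.minimum(r,g),b)>105)&H;a[:, :255]=0;a[:,273:]=0;a[:172]=0;a[192:]=0
y2,x2=np.nonzero(a);cc=[x2.mean(),y2.mean()];print(len(x2),cc,pc,len(xs))
C=at('top',cc,.113);P=at('top',pc,.113);print(C,P,np.degrees(np.arctan2(*(P-C)[1::-1])))
pts=np.stack([xs,ys],1).astype(float)-pc;u=np.linalg.svd(pts)[2][0];Q=at('top',np.array(pc)+8*u,.113);d=(Q-P)*np.sign(np.dot(Q-P,P-C));print('bar dir',np.degrees(np.arctan2(d[1],d[0])))
m=(g>1.5*r)&(g>1.2*b);m[:190]=0;m[208:]=0;m[:,:233]=0;m[:,252:]=0
ys,xs=np.nonzero(m);G=at('top',[xs.mean(),ys.mean()],.082);print('green',np.degrees(np.arctan2(*(G-C)[1::-1])))
import time
print(o['t'])
for n in('tablet_jar','funnel','stopper'): print(n,[np.round(d['bbox'],0).tolist() for d in boxes_of(n,'top')[:1]])
E
```

```text
85 [np.float64(263.61176470588236), np.float64(181.3294117647059)] [np.float64(252.818445734703), np.float64(189.02009825815097)] 55
[ 0.61311908 -0.01478188  0.113     ] [0.59287873 0.01123027 0.113     ] 127.88689491691231
bar dir 127.09286110602254
green 129.03401389994448
9.85
tablet_jar []
funnel [[177.0, 229.0, 29.0, 24.0]]
stopper [[281.0, 144.0, 14.0, 11.0]]
```

Pointer is at 127.9° and the green mark at 129.0°, so it has clicked in at green. The finger is well clear and nothing else has moved.

```bash
python3 -c "
from bench import *
print(hand_in())"
```

```text
the job is handed in; nothing more can be done
None
```

The dial is at the green click and the job is handed in, about 10 s into the 48 s allowed.

- **What I did:** I pressed the shut fingertips on the rubber top with about 7 N, 33 mm from the dial's axis. I turned the dial clockwise in two 0.8 rad steps, from black to blue to green, then lifted off and moved clear.
- **Dial check:** after the lift, the top camera put the pointer at 127.9° and its bar at 127.1°. The green mark measured 129.0°, so they agree within about 2°.
- **Contact check:** after the lift the wrist force was back to noise level, about 1 N or less.
- **Other items:** the funnel and stopper were where they started in the top view. The network did not report the jar there because the arm hid it, but the scene view shows it in its original place. I did not check the bins or dustpan again at the end; the robot stayed well clear of them on the dial, though its path there passed high above the dustpan side of the tray.

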